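# Close the electronics housing with its cover

### The job

The open electronics housing clamped in the fixture needs its cover: of the two finned metal covers on the bench, take the one whose outline matches the housing and set it on the rim, narrow end over narrow end, lying flat with its edges flush with the housing's sides all round. Lower it into place rather than dropping it, and leave the other cover and the other things on the bench where they are.

Things in the scene. Friction and masses are not known exactly. Their poses are not given: they have to be found in the camera images.
- housing: Grey open housing 40 mm high, circuit board inside, fixed on a fixture plate 170 x 130 x 12 mm with two black clamps (tops 36 mm above bench). Origin: centre of the plate's underside; x towards the narrow end, z up. Outline: 120 x 84 mm overall, y +-42 for x -60 to +30, y +-22 for x +30 to +60. Walls 6 mm, rim 52 mm above bench.
- housing_rim (a point): Centre of the housing's 120 x 84 mm outline at rim height, 52 mm straight above the origin of housing, same axes. Placed exactly, the matching cover's origin and axes coincide with it.
- stepped_cover: Matching cover: aluminium plate 6 mm thick, same outline as the housing (y +-42 for x -60 to +30, y +-22 for x +30 to +60), 0.23 kg. Dark finned heat sink 60 (x) x 36 (y) x 26 mm on top, centred at x = -6, its top 32 mm above the underside. Origin: centre of the 120 x 84 outline on the underside; x towards narrow end, z up. Starts flat on the bench, sink up.
- cover_grip (a point): Grip point on the matching cover's heat sink: its centre line (x = -6, y = 0), 22 mm above the plate's underside. Fingers close along the cover's y across 36 mm.
- cover_nose (a point): Middle of the edge of the matching cover's narrow end (x = +60 mm, y = 0, 3 mm above its underside).
- plain_cover: The other cover, for another product: plain rectangle 96 (x) x 84 (y) x 6 mm with the same heat sink (60 x 36 x 26 mm) in its centre. Origin: centre of its underside. To be left alone.
- bin: Blue open plastic bin 110 x 160 x 60 mm, origin at the centre of its underside. Bystander.
- driver: Screwdriver 190 mm long lying on the bench, origin under its middle. Bystander.
- cartridge: White plastic bottle with a black cap, 44 mm diameter, 120 mm high, standing; origin at the centre of its underside. Bystander.
There are look-alikes about, which are no part of the job. Leave any orange or red look-alike of the stepped_cover alone. There is more than one size of the housing; the job needs the smaller.

How it is judged:
By the outcome, as a careful person would: the job done as asked, in the order asked, and still so for the second after the job is handed in, with the robot touching nothing.
It also fails if it takes over 38 s, if anything falls off the work surface, if the arm or the gripper's body presses on something with over 40 N, if the wrist force passes 120 N, or if a joint passes its speed limit or range.

### The arm

A 7-joint arm with a two-finger parallel gripper is mounted at the origin on the work surface. World frame = base frame: x ahead of the robot, y to its left, z up, the work surface at z = 0. Lengths are in m, angles in rad, forces in N, time in s.
With the tool pointing down it reaches from about 0.4 to 0.85 m from the base axis. Payload 10.4 kg.
Tool frame: the origin (TCP) lies midway between the tips of the shut fingers; the grasp point (between the pads) lies 19 mm behind it (r.grasp_offset is the distance from the TCP to the grasp point, in m); x points along the fingers, y is the direction in which the jaws open and shut, and the axes are right-handed (so a half turn about x gives the same grasp; the last joint's range is limited). The gripper opens to 87 mm and grips with 3 to 60 N. Pads are 19 mm wide; open, the fingers measure 117 mm over their backs; the gripper's body (75 mm by 190 mm) begins 51 mm behind the grasp point.
Start: joints at [-1.299, 0.332, -0.065, 1.46, 0.022, 1.35, -0.088], TCP at [0.182, 0.598, 0.223] pointing down, gripper open.
Joint ranges: [-2.6, 2.6], [-0.5, 2.12], [-1.47, 1.34], [0.16, 2.42], [-1.27, 4.41], [0.06, 2.06], [-2.6, 2.6]. Speed limits (rad/s): [2.22, 2.22, 2.79, 2.79, 3.14, 3.14, 3.14].

### API

Orientations are given as a unit quaternion [x, y, z, w].
In Python, from bench import r, vision, close_job gives the robot as it stands. The module is installed in compiled form; this text tells all that it offers.
- The arm moves only by the shell command python3 -m pendant 'ROWS' [OPENING] [FORCE]. ROWS is text: rows parted by semicolons, each of 6 numbers parted by spaces: the shift along the tool's x, y, z in units of 0.25 m (1.0 is 0.25 m), then the turn, a rotation vector about the tool's x, y, z in units of 1.5 rad (1.0 is 1.5 rad). A call has 1 to 8 rows; each row is the pose to reach, as a shift and turn from the pose commanded when the call began, along the tool's axes at that moment; what a row does not reach only later rows make up. A row lasts 1/10 s, in which the tool goes at most 50 mm and 8.59 degrees, less where a joint would pass 70% of its speed; a pose out of reach is approached as far as the arm can. A call with a number of a shift or a turn outside -1 to 1 is refused whole. A call with a gripper value outside its range is refused whole. OPENING is the gripper command: -1 is shut, 1 is fully open, values between are in proportion, set as the call begins (- or left out, the last holds). The fingers move at their own pace and stop on an object; FORCE is the grip in N (left out, the last holds). Time passes only in rows, so rows that repeat a pose let the fingers close. It gives the time, the measured TCP pose, the force and the opening at its end, in the units of the state.
- r.read_state(): the state, without advancing time (a new reading comes with each control period).
- vision.camera(name): name is "side" or "top"; returns (picture, depth): 400x640x3 uint8, blue, green, red; 400x640 float32, m along the optical axis (not along the pixel's ray), 0 where there is no reading.
- vision.get_calibration(name): a dict with "camera_matrix" (3x3 intrinsics, pixels), "rvec" (rotation vector, rad) and "tvec" (3), from world to camera coordinates, as OpenCV has them. Camera axes: x right, y down, z forward; pixel columns grow to the right and rows downward; lengths in m; the calibration is good to about 2 mm. A picture is of the moment at which its call begins. get_calibration takes no time and is no camera call.
- close_job(): hands the job in, once; it reports no verdict.
The state is a dict: "time": time; "joint_positions": joint angles; "joint_vel": joint speeds; "joint_torque": joint torques, N m; "ee_pos": TCP position; "eef_rot": TCP orientation; "ft_force": force on the tool from outside, world axes, zero at the start; "torque": the same for the moment, N m; "width": finger opening in m.
Only numpy, scipy, OpenCV 4.12 (cv2) and the standard library are available. Lean on these libraries where they do the work, as an engineer would, in place of code of your own. Each camera call takes 0.05 s, during which the arm holds its last target. There are 200 camera calls.

## Working session

There is one attempt and no reset: what is moved stays moved. The work goes in short steps, Python scripts to look and compute and a shell command to move; the robot and the scene stay as the last step left them, time stands still between calls to the robot, and variables do not carry over. Pictures are saved under pics/ and viewed, about 8 in all and at most 12, crops included, and the job is handed in when it is done.

```bash
mkdir -p pics; cat > h.py <<'E'
import numpy as np, cv2
from bench import r, vision
from scipy.spatial.transform import Rotation as R
def shot(n,tag):
    im,d=vision.camera(n); cv2.imwrite(f'pics/{tag}.png',im); np.save(f'pics/{tag}.npy',d); return im,d
def cal(n):
    c=vision.get_calibration(n); return np.array(c['camera_matrix']),cv2.Rodrigues(np.array(c['rvec'],float))[0],np.array(c['tvec'],float).ravel()
def world(n,d,uv):
    K,Rm,t=cal(n); uv=np.atleast_2d(uv); z=np.array([d[int(v),int(u)] for u,v in uv])
    p=np.c_[(uv[:,0]-K[0,2])/K[0,0]*z,(uv[:,1]-K[1,2])/K[1,1]*z,z]; return (p-t)@Rm
def onplane(n,uv,h):
    K,Rm,t=cal(n); uv=np.atleast_2d(uv).astype(float)
    ray=np.c_[(uv[:,0]-K[0,2])/K[0,0],(uv[:,1]-K[1,2])/K[1,1],np.ones(len(uv))]@Rm; c=-t@Rm
    return c+ray*((h-c[2])/ray[:,2])[:,None]
def proj(n,p):
    K,Rm,t=cal(n); q=(np.atleast_2d(p)@Rm.T+t)@K.T; return q[:,:2]/q[:,2:]
E
python3 - <<'E'
from h import *
shot('top','t0');shot('side','s0')
for n in('top','side'):
    K,Rm,t=cal(n);print(n,K[0,0],-t@Rm,Rm[2])
s=r.read_state();print(s['time'],s['ee_pos'],s['eef_rot'],s['width'],r.grasp_offset);print(R.from_quat(s['eef_rot']).as_matrix().round(3))
E
```

```text
top 491.45248376809457 [0.22796666 0.04012222 1.5119212 ] [ 0.17309797  0.01515025 -0.98478808]
side 511.6033799230536 [ 0.0677104  -0.99192922  1.22568847] [ 0.25360448  0.64678396 -0.71927413]
0.1 [0.18153092 0.59771042 0.22182856] [ 0.10341     0.69947321 -0.10429616  0.69940397] 0.0871315582006524 0.0187
[[-0.     0.291  0.957]
 [-0.001  0.957 -0.291]
 [-1.    -0.001  0.   ]]
```

View pics/t0.png

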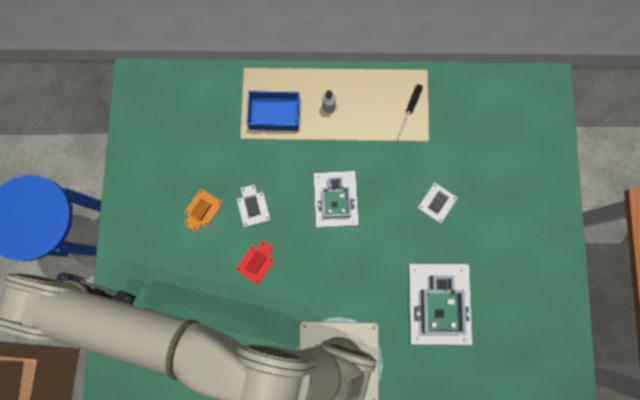

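View pics/s0.png

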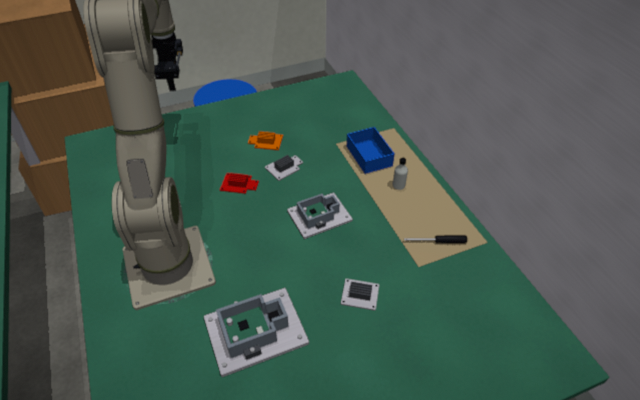

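The stepped silver cover is at top (253,206) with its nose up and slightly left. The small housing is at (336,199) with its narrow end up. I'll enlarge both for measuring.

```bash
python3 - <<'E'
from h import *
im=cv2.imread('pics/t0.png')
c=cv2.resize(im[165:235,230:365],None,fx=5.9,fy=5.9,interpolation=cv2.INTER_CUBIC)
cv2.imwrite('pics/c0.png',c)
im=cv2.imread('pics/s0.png')
c=cv2.resize(im[145:240,260:360],None,fx=6,fy=6,interpolation=cv2.INTER_CUBIC)
cv2.imwrite('pics/c1.png',c)
E
```

```text
(no output)
```

View pics/c0.png

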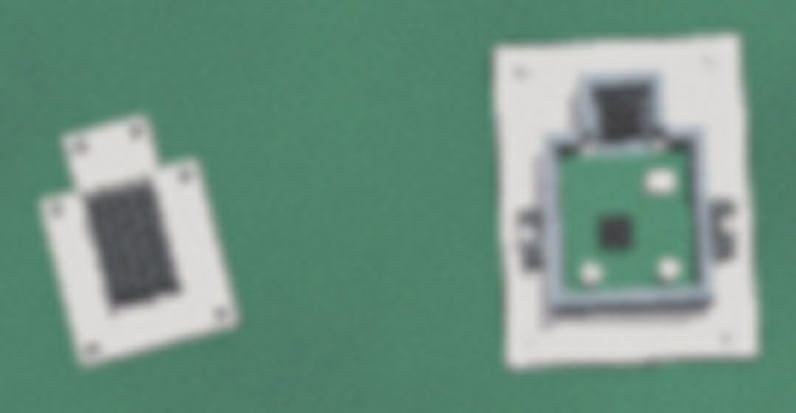

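View pics/c1.png

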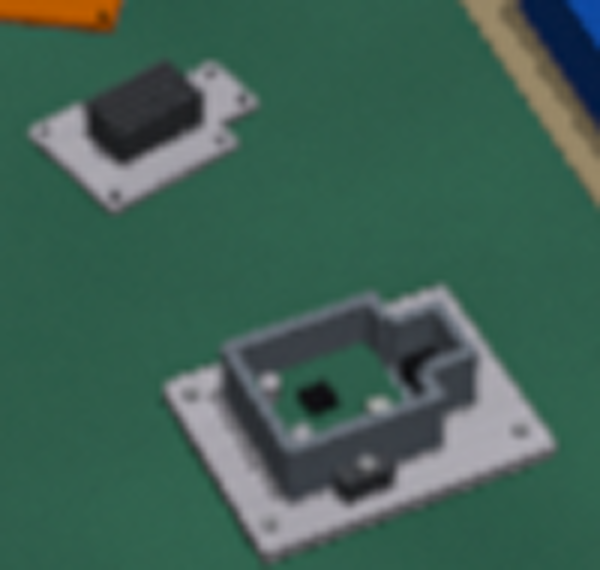

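```bash
cat > fit.py <<'E'
from h import *
from scipy.optimize import least_squares
C=[(60,22),(60,-22),(30,-42),(-60,-42),(-60,42),(30,42)]
P=[(85,65),(85,-65),(-85,-65),(-85,65)]
def fit(obs,x0):
    # obs: list of (cam, uv list, model xy mm list, z)
    def f(p,res=False):
        c,s=np.cos(p[2]),np.sin(p[2]); o=[]
        for n,uv,m,z in obs:
            m=np.array(m)/1000; w=np.c_[p[0]+c*m[:,0]-s*m[:,1],p[1]+s*m[:,0]+c*m[:,1],np.full(len(m),z)]
            o.append((proj(n,w)-uv).ravel())
        return np.concatenate(o)
    q=least_squares(f,x0,loss='soft_l1',x_scale=[.01,.01,.1]); return q.x,np.abs(f(q.x)).round(2)
E
cat > m0.py <<'E'
from fit import *
T=lambda a:(np.array(a)+.5)/5.9-.5+[230,165]
S=lambda a:(np.array(a)+.5)/6-.5+[260,145]
ct=('top',T([(64,133),(146,113),(197,158),(240,325),(82,367),(40,200)]),C,.006)
cs=('side',S([(213,62),(258,101),(238,145),(113,210),(30,131)]),C[:5],.006)
rt=('top',T([(580,77),(660,73),(703,128),(712,295),(548,303),(545,137)]),C,.052)
rs=('side',S([(475,357),(440,400),(292,448),(225,345),(375,293)]),C[1:],.052)
pt=('top',T([(494,46),(740,35),(758,357),(508,368)]),P,.012)
ps=('side',S([(443,287),(555,443),(268,560),(165,383)]),P,.012)
g=onplane('top',(253,206),.006)[0];h=onplane('top',(336,199),.05)[0]
for nm,o,x0 in [('cover top',[ct],g),('cover side',[cs],g),('cover both',[ct,cs],g),('rim top',[rt],h),('rim side',[rs],h),('plate top',[pt],h),('plate side',[ps],h),('H all',[rt,rs,pt,ps],h)]:
    x,e=fit(o,[x0[0],x0[1],.1]);print(nm,x.round(4),np.degrees(x[2]).round(2),e.mean().round(2),e.max())
E
python3 m0.py
```

```text
cover top [0.4661 0.273  0.2813] 16.12 0.28 0.6
cover side [0.4651 0.2741 0.288 ] 16.5 0.15 0.5
cover both [0.4656 0.2733 0.2825] 16.18 0.28 0.76
rim top [0.4862 0.0145 0.0568] 3.26 0.44 0.95
rim side [0.4869 0.015  0.0433] 2.48 0.53 1.1
plate top [0.4867 0.014  0.0597] 3.42 0.15 0.26
plate side [0.487  0.0135 0.0734] 4.21 0.38 0.71
H all [0.4867 0.0143 0.0611] 3.5 0.44 1.25
```

Both cameras agree to about 1 mm. Next is a helper that turns a target into move units.

```bash
cat > go.py <<'E'
import sys
from h import *
# x y z jawdeg(angle of tool y): print shift and turn in units
def main(x,y,z,a):
    s=r.read_state(); M=R.from_quat(s['eef_rot']).as_matrix(); a=np.radians(a)
    Y=np.array([np.cos(a),np.sin(a),0]);X=np.array([0,0,-1.]);T=np.c_[X,Y,np.cross(X,Y)]
    print('shift',(M.T@(np.array([x,y,z])-s['ee_pos'])/.25).round(4),'turn',(R.from_matrix(M.T@T).as_rotvec()/1.5).round(4),'t',s['time'],'ee',np.round(s['ee_pos'],4),'F',np.round(s['ft_force'],1),'w',round(s['width'],4),'q',np.round(s['joint_positions'],2))
main(*map(float,sys.argv[1:]))
E
python3 go.py .4598 .2716 .13 106.2
```

```text
shift [ 0.3686 -0.9243  1.444 ] turn [-3.85e-01 -2.00e-04  8.00e-04] t 0.1 ee [0.1815 0.5977 0.2218] F [-0.8 -1.2  0.4] w 0.0871 q [-1.3   0.33 -0.06  1.46  0.02  1.35 -0.09]
```

```bash
python3 -m pendant '0 -0.1 0.15 -0.05 0 0; 0 -0.2 0.3 -0.1 0 0; 0 -0.3 0.45 -0.15 0 0; 0.05 -0.4 0.6 -0.2 0 0; 0.1 -0.5 0.75 -0.25 0 0; 0.15 -0.6 0.9 -0.3 0 0; 0.2 -0.65 0.98 -0.385 0 0; 0.2 -0.65 0.98 -0.385 0 0' 1; python3 go.py .4598 .2716 .13 106.2
```

```text
time: 0.9
ee_pos: [0.3709, 0.3671, 0.1707]
eef_rot: [-0.1, 0.701, 0.098, 0.7]
ft_force: [-0.5, -0.4, -0.3]
width: 0.087
shift [ 0.1638 -0.4653  0.2358] turn [-0.001  -0.0013  0.0019] t 0.9 ee [0.3709 0.3671 0.1707] F [-0.5 -0.4 -0.3] w 0.087 q [-0.92  0.14  0.05  1.8  -0.01  1.2   0.99]
```

```bash
python3 -m pendant '0.05 -0.15 0.08 0 0 0; 0.1 -0.3 0.16 0 0 0; 0.16 -0.465 0.236 0 0 0; 0.25 -0.465 0.236 0 0 0; 0.33 -0.465 0.236 0 0 0; 0.33 -0.465 0.236 0 0 0'; python3 go.py .4598 .2716 .010 106.2; python3 - <<'E'
from h import *
a,_=shot('top','t1');b,_=shot('side','s1')
A=cv2.resize(a[160:250,200:300],(500,450),interpolation=3);B=cv2.resize(b[110:200,240:330],(450,450)[:2],interpolation=3)
cv2.imwrite('pics/c2.png',np.hstack([A,B])[:, :800] if 0 else cv2.resize(np.hstack([A,B]),(800,379)))
E
```

```text
time: 1.5
ee_pos: [0.4561, 0.2759, 0.0876]
eef_rot: [-0.1, 0.702, 0.099, 0.699]
ft_force: [-1.2, -0.8, 0.4]
width: 0.087
shift [ 0.3104 -0.0203  0.011 ] turn [-0.0004 -0.003   0.0009] t 1.5 ee [0.4561 0.2759 0.0876] F [-1.2 -0.8  0.4] w 0.087 q [-0.76  0.25  0.15  1.87 -0.04  1.03  1.26]
```

View pics/c2.png

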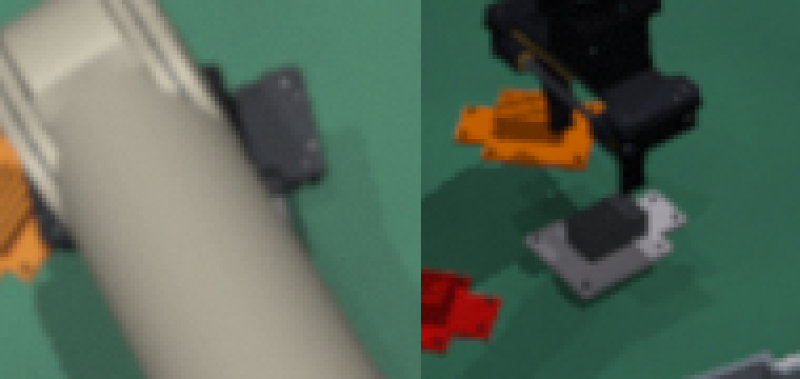

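The top view is hidden by the arm. In the side view the gripper sits above the cover's sink with the near finger clear of it. I'll descend in two stages.

```bash
python3 -m pendant '0.05 -0.02 0.011 0 0 0; 0.1 -0.02 0.011 0 0 0; 0.16 -0.02 0.011 0 0 0; 0.2 -0.02 0.011 0 0 0; 0.2 -0.02 0.011 0 0 0; 0.2 -0.02 0.011 0 0 0' ; python3 go.py .4598 .2716 .010 106.2
```

```text
time: 2.2
ee_pos: [0.462, 0.2722, 0.0401]
eef_rot: [-0.1, 0.7, 0.1, 0.7]
ft_force: [0.3, 0.0, -0.3]
width: 0.0871
shift [ 1.203e-01  1.000e-04 -8.900e-03] turn [-0.0001 -0.0001  0.    ] t 2.2 ee [0.462  0.2722 0.0401] F [ 0.3  0.  -0.3] w 0.0871 q [-0.74  0.32  0.14  1.9  -0.06  0.93  1.28]
```

```bash
python3 -m pendant '0.04 0 -0.009 0 0 0; 0.08 0 -0.009 0 0 0; 0.1 0 -0.009 0 0 0; 0.12 0 -0.009 0 0 0; 0.12 0 -0.009 0 0 0; 0.12 0 -0.009 0 0 0' ; python3 go.py .4598 .2716 .010 106.2
```

```text
time: 2.8
ee_pos: [0.4598, 0.2716, 0.0101]
eef_rot: [-0.1, 0.7, 0.1, 0.7]
ft_force: [-0.4, -0.1, -0.0]
width: 0.0869
shift [ 0.0002  0.0001 -0.0001] turn [-0.0001 -0.     -0.    ] t 2.8 ee [0.4598 0.2716 0.0101] F [-0.4 -0.1 -0. ] w 0.0869 q [-0.74  0.36  0.14  1.92 -0.06  0.87  1.29]
```

Now close in stages with a moderate force.

```bash
python3 -m pendant '0 0 0 0 0 0; 0 0 0 0 0 0; 0 0 0 0 0 0; 0 0 0 0 0 0; 0 0 0 0 0 0; 0 0 0 0 0 0; 0 0 0 0 0 0; 0 0 0 0 0 0' -1 30; python3 -m pendant '0 0 0 0 0 0; 0 0 0 0 0 0; 0 0 0 0 0 0'; python3 go.py .4598 .2716 .010 106.2
```

```text
time: 3.6
ee_pos: [0.4597, 0.2715, 0.01]
eef_rot: [-0.1, 0.7, 0.1, 0.7]
ft_force: [-0.1, 0.1, 0.4]
width: 0.0356
time: 3.9
ee_pos: [0.4598, 0.2716, 0.01]
eef_rot: [-0.1, 0.7, 0.1, 0.7]
ft_force: [-0.0, -0.1, 1.0]
width: 0.0361
shift [0.0001 0.0001 0.0002] turn [-0.      0.     -0.0001] t 3.9 ee [0.4598 0.2716 0.01  ] F [-0.  -0.1  1. ] w 0.0361 q [-0.74  0.36  0.14  1.92 -0.06  0.87  1.29]
```

```bash
python3 -m pendant '-0.06 0 0 0 0 0; -0.15 0 0 0 0 0; -0.25 0 0 0 0 0; -0.36 0 0 0 0 0; -0.46 0 0 0 0 0; -0.52 0 0 0 0 0; -0.52 0 0 0 0 0' - 45; python3 go.py .4807 .0139 .14 93.4
```

```text
time: 4.6
ee_pos: [0.4606, 0.2722, 0.1419]
eef_rot: [-0.099, 0.699, 0.1, 0.701]
ft_force: [0.5, 0.1, -2.2]
width: 0.0355
shift [ 0.0054 -1.0144 -0.2111] turn [ 0.1489  0.0019 -0.0011] t 4.6 ee [0.4606 0.2722 0.1419] F [ 0.5  0.1 -2.2] w 0.0355 q [-0.76  0.19  0.15  1.81 -0.03  1.13  1.26]
```

```bash
python3 -m pendant '0 -0.1 -0.02 0.02 0 0; 0 -0.25 -0.05 0.05 0 0; 0 -0.4 -0.08 0.07 0 0; 0 -0.55 -0.11 0.09 0 0; 0 -0.7 -0.15 0.12 0 0; 0 -0.85 -0.18 0.149 0 0; 0 -0.95 -0.21 0.149 0 0; 0 -0.99 -0.21 0.149 0 0'; python3 -m pendant '0 0 0 0 0 0; 0 0 0 0 0 0; 0 0 0 0 0 0;0 0 0 0 0 0'; python3 go.py .4807 .0139 .14 93.4; python3 - <<'E'
from h import *
a,_=shot('top','t2');b,_=shot('side','s2')
A=cv2.resize(a[160:240,290:380],(450,400),interpolation=3);B=cv2.resize(b[130:240,260:360],(545,600),interpolation=3)
cv2.imwrite('pics/c3.png',B)
E
```

```text
time: 5.4
ee_pos: [0.4771, 0.0154, 0.1387]
eef_rot: [-0.02, 0.708, 0.019, 0.706]
ft_force: [-0.1, -0.2, -2.6]
width: 0.0356
time: 5.8
ee_pos: [0.4783, 0.0204, 0.1398]
eef_rot: [-0.022, 0.707, 0.022, 0.707]
ft_force: [-0.1, -0.3, -3.2]
width: 0.0355
shift [-0.0007 -0.0264  0.0081] turn [ 0.0011 -0.0002 -0.0001] t 5.8 ee [0.4783 0.0204 0.1398] F [-0.1 -0.3 -3.2] w 0.0355 q [-0.49  0.07  0.37  1.96 -0.03  1.12  1.52]
```

View pics/c3.png

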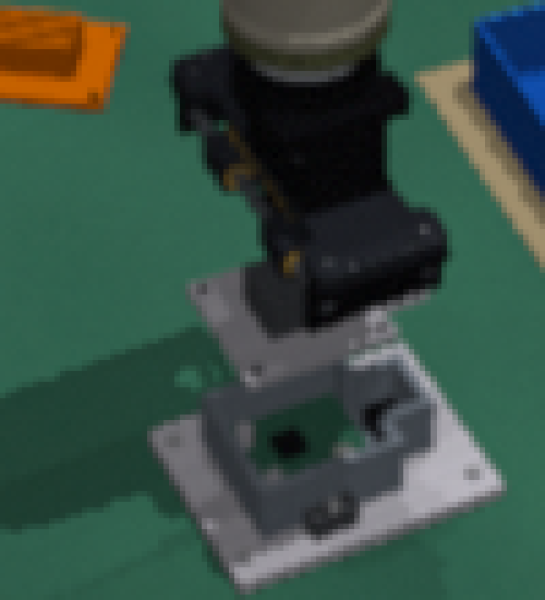

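The cover hangs level below the gripper, above the housing, with narrow end over narrow end. I'll lower it to hover about 10 mm above the rim and check.

```bash
python3 -m pendant '0 -0.026 0.008 0.001 0 0; 0.06 -0.026 0.008 0.001 0 0; 0.12 -0.026 0.008 0.001 0 0; 0.18 -0.026 0.008 0.001 0 0; 0.24 -0.026 0.008 0.001 0 0; 0.27 -0.026 0.008 0.001 0 0; 0.27 -0.026 0.008 0.001 0 0; 0.27 -0.026 0.008 0.001 0 0'; python3 go.py .4807 .0139 .062 93.4; python3 - <<'E'
from h import *
a,_=shot('top','t3');b,_=shot('side','s3')
B=cv2.resize(b[160:230,290:360],(600,600),interpolation=3)
cv2.imwrite('pics/c4.png',B)
E
```

```text
time: 6.7
ee_pos: [0.4811, 0.0127, 0.073]
eef_rot: [-0.02, 0.707, 0.02, 0.707]
ft_force: [0.7, -0.4, -2.3]
width: 0.0357
shift [ 0.0441  0.0048 -0.0015] turn [-0.0012  0.0003 -0.    ] t 6.7 ee [0.4811 0.0127 0.073 ] F [ 0.7 -0.4 -2.3] w 0.0357 q [-0.47  0.16  0.37  2.02 -0.07  0.97  1.57]
```

View pics/c4.png

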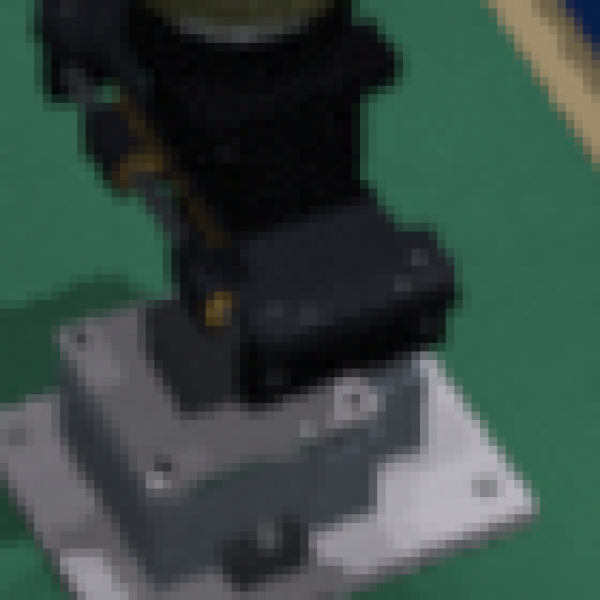

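The cover hovers over the rim and is roughly aligned. Visible cover top corners are at crop (58,330), (150,490) and about (378,422). I'll overlay the projected model to check.

```bash
python3 - <<'E'
from fit import *
s=r.read_state();e=s['ee_pos'];print(e)
def pts(x,y,a,z,m=C):
    m=np.array(m)/1000;c,sn=np.cos(a),np.sin(a);return np.c_[x+c*m[:,0]-sn*m[:,1],y+sn*m[:,0]+c*m[:,1],np.full(len(m),z)]
M=R.from_quat(s['eef_rot']).as_matrix();a=np.arctan2(M[1,1],M[0,1])-np.pi/2
x,y=e[0]+.006*np.cos(a),e[1]+.006*np.sin(a);z=e[2]-.010
out=[]
for n,f,(u0,v0,w) in(('side','s3',(295,165,58)),('top','t3',(300,165,70))):
    im=cv2.imread(f'pics/{f}.png')[v0:v0+w,u0:u0+w];k=390/w
    B=cv2.resize(im,(390,390),interpolation=3);B2=B.copy()
    for p,col in((pts(x,y,a,z+.006),(0,0,255)),(pts(.4867,.0143,np.radians(3.4),.052),(0,255,255)),(pts(.4867,.0143,np.radians(3.4),.012,P),(255,0,255))):
        q=((proj(n,p)-[u0,v0]+.5)*k-.5);cv2.polylines(B2,[np.round(q*8).astype(np.int32)],True,col,1,cv2.LINE_AA,3)
    out+=[B2]
cv2.imwrite('pics/c5.png',np.hstack(out))
E
```

```text
[0.48134712 0.01287724 0.07328999]
```

View pics/c5.png

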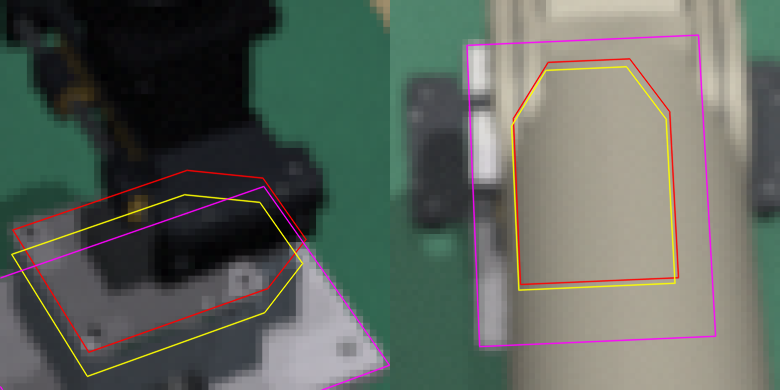

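The red cover outline matches the picture. I'll correct by about 1 mm and lower gently.

```bash
python3 go.py .4807 .0139 .062 93.4; python3 -m pendant '0.005 0.004 -0.002 0 0 0; 0.01 0.004 -0.002 0 0 0; 0.016 0.004 -0.002 0 0 0; 0.022 0.004 -0.002 0 0 0; 0.028 0.004 -0.002 0 0 0; 0.032 0.004 -0.002 0 0 0; 0.032 0.004 -0.002 0 0 0; 0.032 0.004 -0.002 0 0 0'; python3 go.py .4807 .0139 .062 93.4
```

```text
shift [ 0.0452  0.0042 -0.0024] turn [-0.0011  0.0008 -0.0002] t 6.8 ee [0.4813 0.0129 0.0733] F [-0.7  0.2 -2.4] w 0.0357 q [-0.47  0.16  0.37  2.02 -0.07  0.97  1.57]
time: 7.6
ee_pos: [0.4802, 0.0138, 0.0645]
eef_rot: [-0.02, 0.707, 0.02, 0.707]
ft_force: [0.3, -0.1, -2.1]
width: 0.0358
shift [0.0101 0.0001 0.0019] turn [-0.0011 -0.     -0.0001] t 7.6 ee [0.4802 0.0138 0.0645] F [ 0.3 -0.1 -2.1] w 0.0358 q [-0.47  0.18  0.37  2.03 -0.08  0.95  1.57]
```

```bash
python3 -m pendant '0.002 0 0.002 0 0 0; 0.004 0 0.002 0 0 0; 0.006 0 0.002 0 0 0; 0.008 0 0.002 0 0 0; 0.010 0 0.002 0 0 0; 0.010 0 0.002 0 0 0; 0.010 0 0.002 0 0 0'; python3 go.py .4807 .0139 .062 93.4
```

```text
time: 8.3
ee_pos: [0.4807, 0.0139, 0.062]
eef_rot: [-0.02, 0.707, 0.02, 0.707]
ft_force: [-1.3, 0.5, -1.2]
width: 0.0356
shift [ 0.0002  0.     -0.    ] turn [-0.0011  0.     -0.0001] t 8.3 ee [0.4807 0.0139 0.062 ] F [-1.3  0.5 -1.2] w 0.0356 q [-0.47  0.18  0.37  2.03 -0.08  0.94  1.58]
```

```bash
python3 -m pendant '0.001 0 0 0 0 0; 0.002 0 0 0 0 0; 0.002 0 0 0 0 0; 0.002 0 0 0 0 0'; python3 go.py .4807 .0139 .062 93.4;  python3 -m pendant '0.001 0 0 0 0 0; 0.002 0 0 0 0 0; 0.002 0 0 0 0 0; 0.002 0 0 0 0 0'; python3 go.py .4807 .0139 .062 93.4
```

```text
time: 8.7
ee_pos: [0.4807, 0.0139, 0.062]
eef_rot: [-0.02, 0.707, 0.021, 0.707]
ft_force: [-3.6, 0.3, 6.5]
width: 0.0359
shift [ 0.     -0.     -0.0001] turn [-0.0011 -0.     -0.0002] t 8.7 ee [0.4807 0.0139 0.062 ] F [-3.6  0.3  6.5] w 0.0359 q [-0.47  0.18  0.37  2.03 -0.08  0.94  1.58]
time: 9.1
ee_pos: [0.4807, 0.0139, 0.062]
eef_rot: [-0.02, 0.707, 0.021, 0.707]
ft_force: [-6.4, 0.1, 14.6]
width: 0.0354
shift [-0.0001  0.0001 -0.0002] turn [-0.0011 -0.     -0.0003] t 9.1 ee [0.4807 0.0139 0.062 ] F [-6.4  0.1 14.6] w 0.0354 q [-0.47  0.18  0.37  2.03 -0.08  0.94  1.58]
```

Contact is at the expected height. I'll ease the pressure, open, then lift clear.

```bash
python3 -m pendant '-0.002 0 0 0 0 0; -0.003 0 0 0 0 0; -0.003 0 0 0 0 0'; python3 -m pendant '0 0 0 0 0 0;0 0 0 0 0 0;0 0 0 0 0 0;0 0 0 0 0 0;0 0 0 0 0 0;0 0 0 0 0 0' 0.5; python3 -m pendant '-0.05 0 0 0 0 0;-0.12 0 0 0 0 0;-0.2 0 0 0 0 0;-0.3 0 0 0 0 0;-0.4 0 0 0 0 0;-0.5 0 0 0 0 0;-0.6 0 0 0 0 0; -0.6 0 0 0 0 0'; python3 go.py .35 .35 .25 93.4
```

```text
time: 9.4
ee_pos: [0.4808, 0.0139, 0.062]
eef_rot: [-0.02, 0.707, 0.02, 0.707]
ft_force: [-3.2, 0.3, 6.2]
width: 0.0358
time: 10.0
ee_pos: [0.4807, 0.0139, 0.0617]
eef_rot: [-0.02, 0.707, 0.02, 0.707]
ft_force: [0.5, 0.3, 0.1]
width: 0.0644
time: 10.8
ee_pos: [0.4824, 0.0139, 0.216]
eef_rot: [-0.02, 0.705, 0.021, 0.709]
ft_force: [-0.0, 0.0, 0.9]
width: 0.0655
shift [-0.1372  1.3728 -0.4508] turn [-0.0013  0.004  -0.0008] t 10.8 ee [0.4824 0.0139 0.216 ] F [-0.   0.   0.9] w 0.0655 q [-0.49  0.    0.37  1.86 -0.    1.28  1.51]
```

Move aside to clear the views.

```bash
python3 -m pendant '-0.05 0.15 -0.05 0 0 0;-0.1 0.3 -0.1 0 0 0;-0.1 0.45 -0.15 0 0 0;-0.1 0.6 -0.2 0 0 0;-0.1 0.75 -0.3 0 0 0;-0.1 0.9 -0.3 0 0 0;-0.1 1 -0.3 0 0 0;-0.1 1 -0.3 0 0 0'; python3 -m pendant '0 0.1 0 0 0 0;0 0.25 0 0 0 0;0 0.4 0 0 0 0;0 0.4 0 0 0 0;0 0.4 0 0 0 0'; python3 - <<'E'
from h import *
a,_=shot('top','t4');b,_=shot('side','s4')
A=cv2.resize(a[165:235,302:370],(390,401),interpolation=3);B=cv2.resize(b[180:250,280:358],(410,401)[:2],interpolation=3)
cv2.imwrite('pics/c6.png',np.hstack([A,cv2.resize(b[180:248,284:352],(401,401),interpolation=3)]))
E
```

```text
time: 11.6
ee_pos: [0.3901, 0.2623, 0.2367]
eef_rot: [-0.022, 0.707, 0.022, 0.707]
ft_force: [0.0, -1.0, 0.3]
width: 0.0655
time: 12.1
ee_pos: [0.3857, 0.3585, 0.2365]
eef_rot: [-0.021, 0.707, 0.02, 0.707]
ft_force: [0.2, 0.3, 0.2]
width: 0.0652
```

View pics/c6.png

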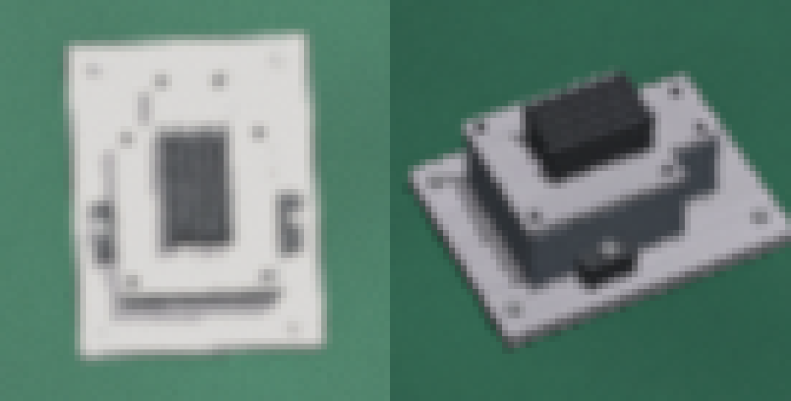

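The cover lies flat on the housing, nose to narrow end, with edges close to the walls. One overlay to quantify it.

```bash
python3 - <<'E'
from fit import *
def pts(x,y,a,z,m=C):
    m=np.array(m)/1000;c,sn=np.cos(a),np.sin(a);return np.c_[x+c*m[:,0]-sn*m[:,1],y+sn*m[:,0]+c*m[:,1],np.full(len(m),z)]
a=np.radians(3.4);C2=[(60,22),(60,-22),(30,-22),(30,-42),(-60,-42),(-60,42),(30,42),(30,22)]
SK=[(24,18),(24,-18),(-36,-18),(-36,18)]
out=[]
for n,f,(u0,v0,w) in(('side','s4',(296,190,50)),('top','t4',(312,172,50))):
    im=cv2.imread(f'pics/{f}.png')[v0:v0+w,u0:u0+w];k=400/w
    B=cv2.resize(im,(400,400),interpolation=3)
    for z,m,col in((.058,C2,(0,0,255)),(.084,SK,(0,255,255)),(.012,C2,(255,0,255))):
        q=((proj(n,pts(.4867,.0143,a,z,m))-[u0,v0]+.5)*k-.5);cv2.polylines(B,[np.round(q*8).astype(np.int32)],True,col,1,cv2.LINE_AA,3)
    out+=[B]
cv2.imwrite('pics/c7.png',np.hstack(out))
for n in('top','side'):   # bystanders moved?
    p,q=[cv2.imread(f'pics/{n[0]}{i}.png').astype(int) for i in(0,4)]
    for nm,xy in dict(plain=(437,203),big=(440,305),bin=(273,110),bottle=(329,100),driver=(410,112),orange=(203,210),red=(256,262)).items():
        if n=='top':u,v=xy;print(nm,np.abs(p-q)[v-15:v+15,u-15:u+15].mean().round(1),end=' ')
E
```

```text
plain 2.5 big 2.3 bin 2.3 bottle 2.8 driver 2.9 orange 55.5 red 45.6
```

View pics/c7.png

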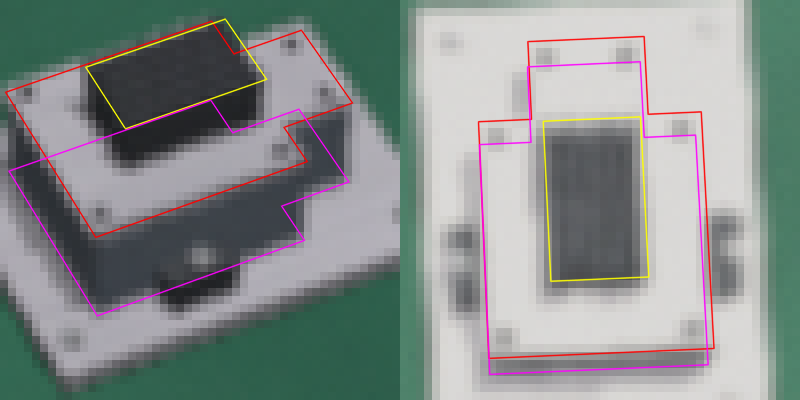

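Side view: the red outline coincides with the plate edges. In the top view the sink sits about 1 px low, so I'll check whether that same bias was there before the grasp, and whether the orange and red change is only the arm in the way.

```bash
python3 - <<'E'
from h import *
def T(x,y,a,p): 
    c,s=np.cos(a),np.sin(a);return np.array([x+c*p[0]-s*p[1],y+s*p[0]+c*p[1],p[2]])
for n in('top','side'):
  for i,pose,zb in((0,(.4656,.2733,np.radians(16.2)),0),(4,(.4867,.0143,np.radians(3.4)),.052)):
    g=cv2.cvtColor(cv2.imread(f'pics/{n[0]}{i}.png'),6).astype(float)
    m=np.array([proj(n,T(*pose,(x,y,zb+z)))[0] for x in(-.036,.024) for y in(-.018,.018) for z in(.006,.032)])
    h=cv2.convexHull(m.astype(np.float32)); pc=m.mean(0); 
    M=cv2.moments(h);pc=np.array([M['m10'],M['m01']])/M['m00']
    u,v=pc.astype(int);w=np.clip(130-g[v-11:v+12,u-11:u+12],0,60) if n=='top' else np.clip(90-g[v-9:v+10,u-9:u+10],0,40)
    k=len(w)//2;b=(w>30) if n=='top' else (w>15)
    nn,lab,st,ce=cv2.connectedComponentsWithStats(b.astype(np.uint8));j=lab[k,k]
    print(n,i,'pred',pc.round(2),'obs',(ce[j]+[u-k,v-k]).round(2),'area',st[j,4],M['m00'])
p,q=[cv2.imread(f'pics/s{i}.png').astype(int) for i in(0,4)]
for nm,(u,v) in dict(orange=(267,140),red=(238,184)).items():print(nm,np.abs(p-q)[v-8:v+9,u-12:u+13].mean().round(1))
cv2.imwrite('pics/c8.png',cv2.imread('pics/s4.png'))
E
```

```text
top 0 pred [251.74 205.49] obs [251.89 206.24] area 179 260.36902903567534
top 4 pred [335.94 197.06] obs [335.86 197.66] area 166 263.50329274497926
side 0 pred [283.92 163.66] obs [283.39 162.91] area 217 230.7652837370988
side 4 pred [317.51 201.57] obs [317.16 201.17] area 241 292.9676397892181
orange 2.1
red 4.6
```

View pics/c8.png

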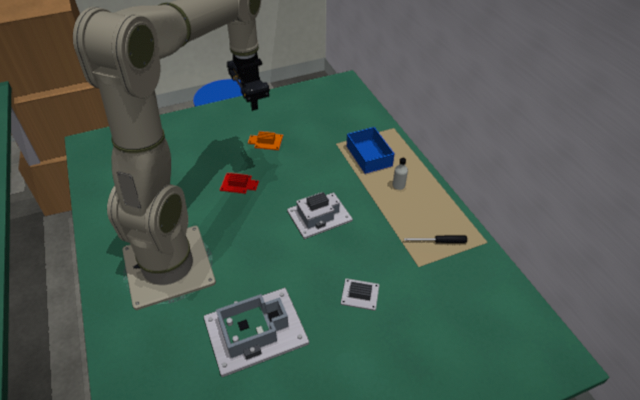

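The bias was the same before the grasp (0.75 px then, 0.6 px now), so it comes from the measurement and not from the placing. The side picture shows the cover on the housing at (318,207), the orange and red covers where they were, and the arm clear.

```bash
python3 -c "
from bench import r, close_job
print(r.read_state()['time']); print(close_job())"
```

```text
12.2
the job is handed in; nothing more can be done
None
```

The silver stepped cover is on the smaller housing, narrow end over narrow end, and the job is handed in at 12.2 s of the 38 s allowed. I gripped it by its heat sink (36 mm between the fingers), lowered it until it touched the rim at the expected height, then eased off and released. Contact force peaked at about 15 N upward.

**Position check:** in the side camera the plate's edges coincide with the housing outline. I estimate the fit is within 1–2 mm. I could not check it more finely, because one pixel is about 2.6 mm.

**One disagreement:** in the top view the heat sink appears about 0.6 px from where I predicted. It showed the same offset before the grasp (0.75 px), so I put it down to how I measured it rather than to a misplaced cover.

**Other things on the bench:** the plain cover, bin, bottle, driver and large housing show no change in the top picture. The orange and red covers showed a big change in the top picture; I put this down to the arm being over them. The side picture shows them where they were.

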